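# Gauge two screw caps and sort them

## Robot

A 6-joint arm with a two-finger parallel gripper is mounted at the origin on a cart in front of the work surface, level with it; the furniture and walls round the work are solid. World frame = base frame: x ahead of the robot, y to its left, z up, the work surface at z = 0. Lengths are in m, angles in rad, forces in N, time in s.
With the tool pointing down it reaches from about 0.35 to 0.975 m from the base axis. Payload 4.9 kg.
Tool frame: the origin (TCP) lies at the very end of the fingers, on their centre line; the grasp point (between the pads) lies 19 mm behind it; z points along the fingers, x is the direction in which the jaws open and shut, and the axes are right-handed (so a half turn about z gives the same grasp; the last joint's range is limited). The gripper opens to 85 mm and grips with 20 to 120 N. Pads are 22 mm wide; open, the fingers measure 114 mm over their backs; the gripper's body (76 mm by 85 mm) begins 54 mm behind the grasp point. The pads swing forward as they close: fully open they stand 13 mm farther back than shut.
Start: joints at [1.048, 0.053, 1.613, -0, 1.476, -0.119], TCP at [0.246, 0.575, 0.231] pointing down, gripper open.
Joint ranges: [-3.01, 3.01], [-1.01, 2.22], [0.06, 2.58], [-1.02, 4.17], [0.09, 2.62], [-3.14, 3.14]. Speed limits (rad/s): [2.57, 2.57, 3.14, 3.14, 3.14, 3.14].

## Interface

Orientations are given as a unit quaternion [w, x, y, z].
In Python, from plant import * gives the robot as it stands.
- The arm moves only by the shell command python3 -m inch 'ROWS'. ROWS is text: rows parted by semicolons, each of 7 numbers parted by spaces: the shift along the tool's x, y, z in m, then the turn, a rotation vector about the tool's x, y, z in rad, then the closure, from 0 (fully open) to 1 (shut). A call has 1 to 10 rows; each row shifts and turns the commanded pose from where the row before left it, along the tool's axes as they then stand; what a row does not reach is not made up. A row lasts 1/12 s, in which the tool goes at most 41.7 mm and 7.16 degrees, less where a joint would pass 70% of its speed; a pose out of reach is approached as far as the arm can. A call with a gripper value outside its range is refused whole. The fingers move at their own pace and stop on an object; the grip force is fixed at half the most. Time passes only in rows, so rows that do not move let the fingers close. It gives the time, the measured TCP pose, the force and the opening at its end, in the units of the state.
- state(): the state, without advancing time (a new reading comes with each control period).
- grab_frame(name): name is "scene" or "side" or "wrist"; returns the picture (384x512x3 uint8, blue, green, red); there is no depth.
- camera_info(name): a dict with "vertical_fov" (degrees; the focal length in pixels is half the picture's height over the tangent of half this angle, whatever the lens; pixels are square), "cx", "cy" (the principal point, pixels), "origin" and "rotation" of the camera in the world. Camera axes: x right, y down, z forward; pixel columns grow to the right and rows downward; lengths in m; the calibration is good to about 2 mm. A picture is of the moment at which its call begins: read the wrist's pose just before it. camera_info takes no time and is no camera call; for the wrist camera it gives the pose at the moment of the call.
- job_done(): hands the job in, once; it reports no verdict.
The state is a dict: "time": time; "joint_pos": joint angles; "joint_vel": joint speeds; "joint_efforts": joint torques, N m; "tool_pos": TCP position; "tool_rot": TCP orientation; "contact_force": force on the tool from outside, world axes, zero at the start; "ft_torque": the same for the moment, N m; "gripper_width": opening from 0.0 (shut) to 1.0 (fully open).
Only numpy, scipy, OpenCV 4.12 (cv2) and the standard library are available. Lean on these libraries where they do the work, as an engineer would, in place of code of your own. Each camera call takes 0.05 s, during which the arm holds its last target.

## Task

Two screw caps have been hand-started on the bench thread gauge: screwed down clockwise, the good one turns fully home onto the gauge's shoulder, the badly moulded one stops short. Find the bad one, take it off and put it in the reject bin. So that they cannot be mixed up, only then unscrew the good cap from where it has been screwed fully home, put it in the open drawer and shut the drawer.

Things in the scene. Friction and masses are not known exactly. Their poses are not given: they have to be found in the camera images.
- cap_1_mid (a point): Black screw cap, 63 mm across, 42 mm high: ribbed skirt 28 mm high, closed top, on it a straight grip bar 54 mm long, 16 mm thick, 15 mm high. Point: on the axis, 21 mm above the skirt's rim; x along the bar, z up. Right-hand thread sinks 7 mm per rad, 1 mm play up and down. Starts 6 to 7 mm short of home. Must not be pulled straight off: it is free 1.4 rad anticlockwise of home. 70 g.
- cap_2_mid (a point): The other cap; same looks, size, axes and start, on the other plug. Only screwing tells which cap is bad, and on which plug it is. The good one turns about 1.0 rad clockwise to a hard stop, its rim then on the shoulder (point 21 mm above it, bar along the gauge's x). The bad one meets a hard stop after about 0.4 rad, 3 to 5 mm above the shoulder; turned back 0.8 rad from there it is free.
- plug_left (a point): Left plug (seen from the robot) of the thread gauge: an aluminium plate 84 x 208 x 12 mm, fixed on the table, with two upright steel plugs 124 mm apart, each with a round shoulder (72 mm across, its flat top 30 mm above the table) and a threaded spigot 21 mm high on it. Point: centre of the shoulder's top; z up, x across the plate away from the robot, y along it.
- plug_right (a point): Right plug (seen from the robot) of the same gauge; shape, point and axes as for plug_left. Keep clear of the filling machine to the left of the gauge (fixed, up to 0.21 m high, its side at about y = 0.10 m beside the bin) and of its nozzle, which hangs over the open bottle at about x = 0.47, y = 0.32 m, from 0.18 to 0.35 m above the table.
- bin_in (a point): Reject bin: open grey box with a rolled rim, 110 (x) x 130 (y) mm outside, walls 4 mm, 59 mm high, fixed on the table behind the gauge. Point: centre of its inner floor, 4 mm above the table; z up.
- drawer_floor (a point): Centre of the inner floor (180 wide, 152 mm front to back, walls 41 mm high, 66 mm above the table) of the upper drawer of the fixed two-drawer cabinet at the right rear (top 120 mm above the table). y points out of the cabinet, along the drawer's travel; z up. Only the part pulled out is open from above. Free height inside is 51 mm, so a cap must stand upright for the drawer to shut.
- drawer_front (a point): Centre of the outer face of that drawer's front panel, 88 mm above the table, 79 mm from drawer_floor along y (same axes). Panel 180 mm wide, 64 to 111 mm above the table; a pull lip 50 mm wide sticks out 13 mm in its middle, 96 to 100 mm above the table. The cabinet's front face is where this panel lies when the drawer is shut.
- parts_drawers_drawer_2 (a joint): How far that drawer is out, in m: 0 shut, 0.115 fully open. Starts at about 0.1. Pushing it takes about 1 N.
There are look-alikes about, which are no part of the job. What is shaped like the part that bears cap_1_mid but turquoise is not meant.

How it is judged:
On the way:
1. one cap (the good one) is screwed fully home on a plug, its rim within 2 mm of the shoulder, while the other (the bad one) is already in the reject bin (((((horizontal distance between cap_1_mid and plug_left below 0.004 m and z of cap_1_mid in the frame of plug_left below 0.023 m) or (horizontal distance between cap_1_mid and plug_right below 0.004 m and z of cap_1_mid in the frame of plug_right below 0.023 m)) and (x of cap_2_mid in the frame of bin_in between -0.052 and 0.052 m and y of cap_2_mid in the frame of bin_in between -0.062 and 0.062 m and z of cap_2_mid in the frame of bin_in between 0 and 0.06 m)) or (((horizontal distance between cap_2_mid and plug_left below 0.004 m and z of cap_2_mid in the frame of plug_left below 0.023 m) or (horizontal distance between cap_2_mid and plug_right below 0.004 m and z of cap_2_mid in the frame of plug_right below 0.023 m)) and (x of cap_1_mid in the frame of bin_in between -0.052 and 0.052 m and y of cap_1_mid in the frame of bin_in between -0.062 and 0.062 m and z of cap_1_mid in the frame of bin_in between 0 and 0.06 m)))), for 0.2 s.
At the end, for the whole second after the job is handed in: The good cap lies in the upper drawer, the drawer is shut to within 10 mm, the bad cap lies inside the reject bin, and both caps are at rest ((((x of cap_1_mid in the frame of drawer_floor between -0.09 and 0.09 m and y of cap_1_mid in the frame of drawer_floor between -0.08 and 0.08 m and z of cap_1_mid in the frame of drawer_floor between 0 and 0.045 m) and (x of cap_2_mid in the frame of bin_in between -0.052 and 0.052 m and y of cap_2_mid in the frame of bin_in between -0.062 and 0.062 m and z of cap_2_mid in the frame of bin_in between 0 and 0.06 m)) or ((x of cap_2_mid in the frame of drawer_floor between -0.09 and 0.09 m and y of cap_2_mid in the frame of drawer_floor between -0.08 and 0.08 m and z of cap_2_mid in the frame of drawer_floor between 0 and 0.045 m) and (x of cap_1_mid in the frame of bin_in between -0.052 and 0.052 m and y of cap_1_mid in the frame of bin_in between -0.062 and 0.062 m and z of cap_1_mid in the frame of bin_in between 0 and 0.06 m))) and value of joint parts_drawers_drawer_2 below 0.01 m and linear speed of each of cap_1, cap_2 below 0.03 m/s); the robot touches nothing.
It also fails if it takes over 72 s, if anything falls off the work surface, if the arm or the gripper's body presses on something with over 40 N, if the wrist force passes 120 N, or if a joint passes its speed limit or range.

## Working session

There is one attempt and no reset: what is moved stays moved. The work goes in short steps, Python scripts to look and compute and a shell command to move; the robot and the scene stay as the last step left them, time stands still between calls to the robot, and variables do not carry over. Pictures are saved under pics/ and viewed, and the job is handed in when it is done.

```bash
ls; mkdir -p pics; cat > h.py <<'E'
import numpy as np, cv2
from plant import *
from scipy.spatial.transform import Rotation as R
def cam(n):
    c=camera_info(n); f=192/np.tan(np.radians(c["vertical_fov"])/2)
    return f,c["cx"],c["cy"],np.array(c["origin"]),np.array(c["rotation"])
def ray(c,u,v):
    f,cx,cy,o,r=c; d=r@np.array([(u-cx)/f,(v-cy)/f,1.]); return o,d
def onz(c,u,v,z):
    o,d=ray(c,u,v); return o+d*(z-o[2])/d[2]
def proj(c,p):
    f,cx,cy,o,r=c; q=r.T@(np.array(p)-o); return q[0]/q[2]*f+cx,q[1]/q[2]*f+cy
def toolR():
    q=state()["tool_rot"]; return R.from_quat([q[1],q[2],q[3],q[0]])
E
python3 - <<'E'
from h import *
print(state())
for n in ["scene","side","wrist"]:
    print(n,camera_info(n)); cv2.imwrite(f"pics/{n}0.png",grab_frame(n))
print(toolR().as_matrix())
E
```

```text
pics
{'time': 0.0, 'joint_pos': array([ 1.04801342e+00,  5.33161282e-02,  1.61428660e+00, -1.43541166e-05,
        1.47601129e+00, -1.19005745e-01]), 'joint_vel': array([ 0.00119601, -0.00064661,  0.00046202, -0.00127359,  0.00031081,
       -0.00034955]), 'joint_efforts': array([-2.20316535e-03, -3.93696213e+01, -3.70168412e+01, -3.82693006e-04,
        7.21089717e-03, -1.00877054e-05]), 'tool_pos': array([0.24525237, 0.57419311, 0.2300927 ]), 'tool_rot': array([ 4.59151452e-04,  8.34533364e-01,  5.50956480e-01, -9.00393071e-04]), 'contact_force': array([-0.53975568,  0.19577065,  0.29756781]), 'ft_torque': array([ 0.01902339,  0.00567347, -0.0119161 ]), 'gripper_width': 1.0051675495611883}
scene {'vertical_fov': 55.558742247435724, 'cx': 258.75028848222615, 'cy': 195.62366012029878, 'origin': array([ 0.02205605, -0.27455028,  0.70675662]), 'rotation': array([-0.35548967,  0.81071516, -0.42740465,  0.1835573 ])}
side {'vertical_fov': 43.973017418171395, 'cx': 255.96241221767409, 'cy': 192.2096735607872, 'origin': array([ 0.01432857, -1.05672911,  0.89098035]), 'rotation': array([-0.4710902 ,  0.85135832, -0.20051583,  0.11426477])}
wrist {'vertical_fov': 67.12010948926464, 'cx': 253.9322314307021, 'cy': 188.76382794866237, 'origin': array([0.18276802, 0.60190004, 0.37286362]), 'rotation': array([0.11440342, 0.82646543, 0.54616771, 0.07461629])}
[[ 3.92901271e-01  9.19580316e-01 -7.96151076e-04]
 [ 9.19579279e-01 -3.92902034e-01 -1.39327832e-03]
 [-1.59404070e-03 -1.84703209e-04 -9.99998712e-01]]
```

```bash
sed -i 's/np.array(c\["rotation"\])$/R.from_quat(np.array(c["rotation"])[[1,2,3,0]]).as_matrix()/' h.py; grep rotation h.py
```

```text
return f,c["cx"],c["cy"],np.array(c["origin"]),R.from_quat(np.array(c["rotation"])[[1,2,3,0]]).as_matrix()
```

View pics/scene0.png

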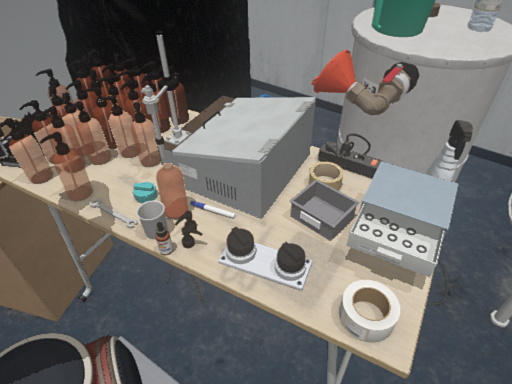

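View pics/side0.png

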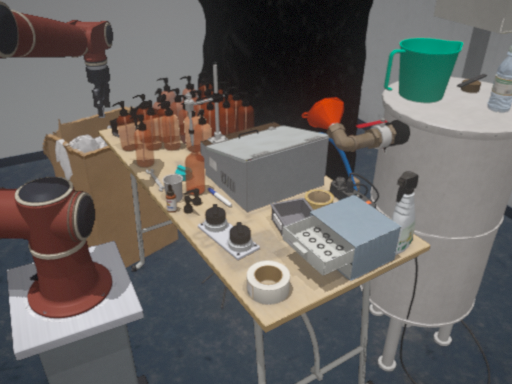

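View pics/wrist0.png

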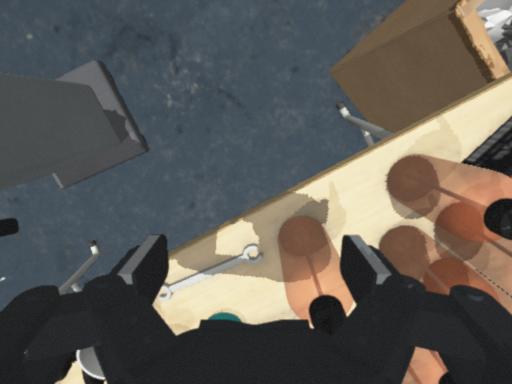

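```bash
python3 - <<'E'
from h import *
a=cv2.imread("pics/scene0.png")
cv2.imwrite("pics/scene0z.png",cv2.resize(a[165:345,200:460],None,fx=3,fy=3,interpolation=cv2.INTER_CUBIC)[:600])
a=cv2.imread("pics/side0.png")
cv2.imwrite("pics/side0z.png",cv2.resize(a[170:310,170:420],None,fx=3.2,fy=3.2,interpolation=cv2.INTER_CUBIC))
E
```

```text
(no output)
```

View pics/scene0z.png

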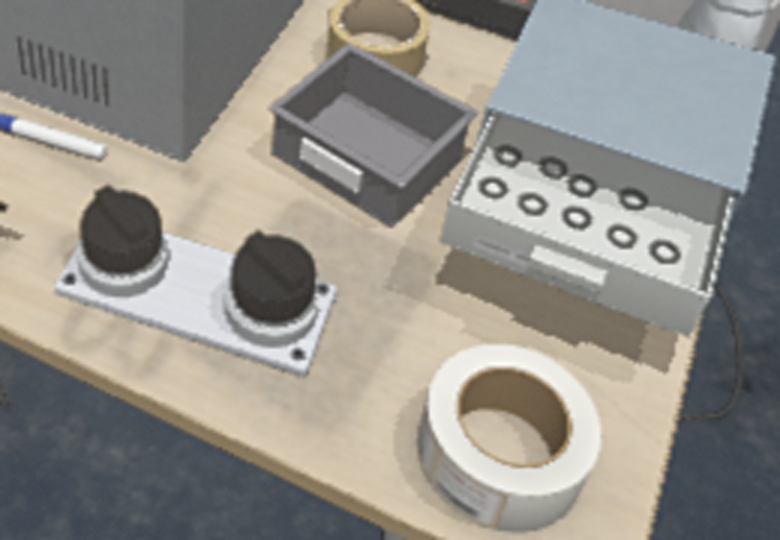

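View pics/side0z.png

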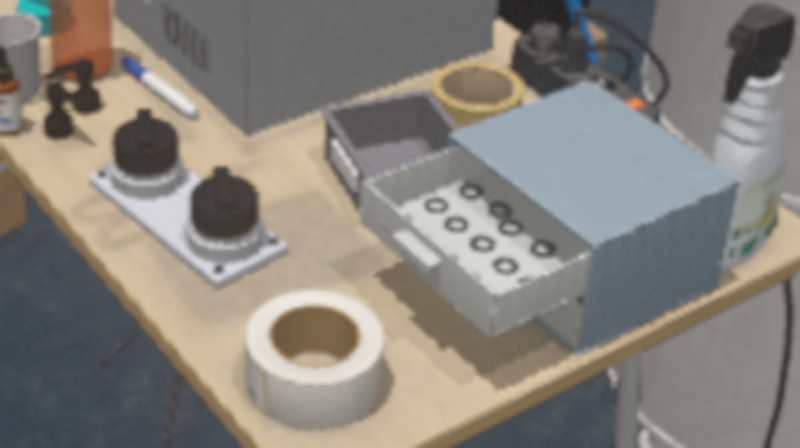

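```bash
python3 - <<'E'
from h import *
c=cam("scene")
Z=lambda u,v:(u/3+200,v/3+165)
for n,u,v,z in [("plateL",57,290,.012),("plateF",305,371,.012),("plateR",337,290,.012),
 ("binBL",348,47,.059),("binR",475,115,.059),("binL",273,107,.059),("binF",398,185,.059),
 ("drFL",445,210,.111),("drFR",697,295,.111),("lipL",533,255,.098),("lipR",605,278,.098),("cabFL",492,107,.12),("cabFR",747,187,.12),("cabBL",540,0,.12),("cabBR",778,60,.12),
 ("barL1",107,190,.079),("barL2",155,240,.079),("barR1",257,236,.079),("barR2",300,285,.079),("tape",512,415,.05),("boxcorner",185,158,0)]:
    print(n,onz(c,*Z(u,v),z).round(3))
c=cam("side")
Z=lambda u,v:(u/3.2+170,v/3.2+170)
for n,u,v,z in [("plateL",91,178,.012),("plateF",218,284,.012),("plateR",286,243,.012),
 ("binL",325,105,.059),("bincornerback",433,92,.059),
 ("drFL",362,184,.111),("drFR",493,305,.111),("cabFL",452,135,.12),("cabFR",592,243,.12),("cabBL",592,80,.12),("cabBR",740,182,.12)]:
    print(n,onz(c,*Z(u,v),z).round(3))
E
```

```text
plateL [0.397 0.102 0.012]
plateF [ 0.442 -0.094  0.012]
plateR [ 0.52  -0.079  0.012]
binBL [0.732 0.03  0.059]
binR [ 0.714 -0.101  0.059]
binL [0.626 0.046 0.059]
binF [ 0.605 -0.083  0.059]
drFL [ 0.555 -0.137  0.111]
drFR [ 0.58  -0.306  0.111]
lipL [ 0.563 -0.202  0.098]
lipR [ 0.571 -0.251  0.098]
cabFL [ 0.665 -0.125  0.12 ]
cabFR [ 0.689 -0.309  0.12 ]
cabBL [ 0.814 -0.107  0.12 ]
cabBR [ 0.847 -0.295  0.12 ]
barL1 [0.456 0.094 0.079]
barL2 [0.436 0.035 0.079]
barR1 [ 0.482 -0.025  0.079]
barR2 [ 0.461 -0.074  0.079]
tape [ 0.468 -0.235  0.05 ]
boxcorner [0.58  0.106 0.   ]
plateL [0.4   0.101 0.012]
plateF [ 0.444 -0.1    0.012]
plateR [ 0.525 -0.074  0.012]
binL [0.632 0.052 0.059]
bincornerback [0.742 0.024 0.059]
drFL [ 0.563 -0.142  0.111]
drFR [ 0.577 -0.325  0.111]
cabFL [ 0.666 -0.123  0.12 ]
cabFR [ 0.685 -0.305  0.12 ]
cabBL [ 0.835 -0.104  0.12 ]
cabBR [ 0.85  -0.293  0.12 ]
```

```bash
cat >> h.py <<'E'
def pose():
    s=state(); M=toolR().as_matrix()
    return s["tool_pos"],np.arctan2(M[1,0],M[0,0]),M
def plan(wps,g):
    """wps: list of (x,y,z,psi,nrows); prints shift rows in tool axes"""
    p,psi,M=pose(); p=p.copy(); rows=[]
    for x,y,z,ps,n in wps:
        d=(np.array([x,y,z])-p)/n; dp=(ps-psi)/n
        print("per row mm %.1f deg %.2f"%(np.linalg.norm(d)*1e3,np.degrees(dp)))
        for i in range(n):
            a=psi+i*dp
            rows.append("%.3f %.3f %.3f 0 0 %.3f %g"%(d@[np.cos(a),np.sin(a),0],d@[np.sin(a),-np.cos(a),0],-d[2],-dp,g))
        p=np.array([x,y,z]);psi=ps
    for i in range(0,len(rows),10): print("; ".join(r.replace("0.000","0") for r in rows[i:i+10]))
E
python3 - <<'E'
from h import *
plan([(0.22,0.35,.26,.3,8),(.37,-.02,.30,-1.35,14)],0)
E
```

```text
per row mm 28.5 deg -6.21
per row mm 28.7 deg -6.75
-0.027 0.008 -0.004 0 0 0.108 0; -0.026 0.011 -0.004 0 0 0.108 0; -0.025 0.014 -0.004 0 0 0.108 0; -0.023 0.016 -0.004 0 0 0.108 0; -0.021 0.019 -0.004 0 0 0.108 0; -0.019 0.021 -0.004 0 0 0.108 0; -0.017 0.023 -0.004 0 0 0.108 0; -0.014 0.024 -0.004 0 0 0.108 0; 0.002 0.028 -0.003 0 0 0.118 0; 0.006 0.028 -0.003 0 0 0.118 0
0.009 0.027 -0.003 0 0 0.118 0; 0.012 0.026 -0.003 0 0 0.118 0; 0.015 0.024 -0.003 0 0 0.118 0; 0.018 0.022 -0.003 0 0 0.118 0; 0.020 0.020 -0.003 0 0 0.118 0; 0.023 0.017 -0.003 0 0 0.118 0; 0.024 0.015 -0.003 0 0 0.118 0; 0.026 0.012 -0.003 0 0 0.118 0; 0.027 0.009 -0.003 0 0 0.118 0; 0.028 0.005 -0.003 0 0 0.118 0
0.028 0.002 -0.003 0 0 0.118 0; 0.028 -0.001 -0.003 0 0 0.118 0
```

```bash
python3 -m inch '-0.027 0.008 -0.004 0 0 0.108 0; -0.026 0.011 -0.004 0 0 0.108 0; -0.025 0.014 -0.004 0 0 0.108 0; -0.023 0.016 -0.004 0 0 0.108 0; -0.021 0.019 -0.004 0 0 0.108 0; -0.019 0.021 -0.004 0 0 0.108 0; -0.017 0.023 -0.004 0 0 0.108 0; -0.014 0.024 -0.004 0 0 0.108 0; 0.002 0.028 -0.003 0 0 0.118 0; 0.006 0.028 -0.003 0 0 0.118 0'
python3 -c "
from h import *
print(pose()[:2])"
```

```text
time: 0.98
tool_pos: [0.2409, 0.2964, 0.2692]
tool_rot: [-0.0, 1.0, 0.032, 0.0]
contact_force: [1.3, -0.6, 0.4]
gripper_width: 0.999
(array([0.24093694, 0.29638132, 0.26923472]), np.float64(0.06308115217761498))
```

```bash
python3 -m inch '0.009 0.027 -0.003 0 0 0.118 0; 0.012 0.026 -0.003 0 0 0.118 0; 0.015 0.024 -0.003 0 0 0.118 0; 0.018 0.022 -0.003 0 0 0.118 0; 0.020 0.020 -0.003 0 0 0.118 0; 0.023 0.017 -0.003 0 0 0.118 0; 0.024 0.015 -0.003 0 0 0.118 0; 0.026 0.012 -0.003 0 0 0.118 0; 0.027 0.009 -0.003 0 0 0.118 0; 0.028 0.005 -0.003 0 0 0.118 0'
python3 -m inch '0.028 0.002 -0.003 0 0 0.118 0; 0.028 -0.001 -0.003 0 0 0.118 0; 0 0 0 0 0 0 0'
python3 - <<'E'
from h import *
print(pose()); c=cam("wrist"); im=grab_frame("wrist"); cv2.imwrite("pics/w1.png",im)
cv2.imwrite("pics/w1z.png",cv2.resize(im,(800,600),interpolation=cv2.INTER_CUBIC)); import pickle; pickle.dump(c,open("w1.pkl","wb"))
for p in [(.447,.073,.03),(.475,-.047,.03),(.672,-.026,.004),(.578,-.226,.088)]: print(proj(c,p))
E
```

```text
time: 1.82
tool_pos: [0.349, 0.0326, 0.2993]
tool_rot: [-0.0, 0.847, -0.531, 0.0]
contact_force: [0.6, 0.1, -1.2]
gripper_width: 1.003
time: 2.07
tool_pos: [0.3706, -0.0214, 0.3053]
tool_rot: [0.001, 0.778, -0.628, 0.0]
contact_force: [0.2, 0.8, 0.2]
gripper_width: 1.001
(array([ 0.37058637, -0.02136812,  0.30533056]), np.float64(-1.3580351347887842), array([[ 2.11159432e-01, -9.77451618e-01, -1.70361093e-04],
       [-9.77450658e-01, -2.11158972e-01, -1.44895020e-03],
       [ 1.38030544e-03,  4.72479063e-04, -9.99998936e-01]]))
(np.float64(198.25408803973374), np.float64(87.91467458919999))
(np.float64(288.48869739501697), np.float64(86.42228429748369))
(np.float64(307.87177537496905), np.float64(-76.68964424920614))
(np.float64(472.9687484066697), np.float64(23.206449209182637))
```

View pics/w1z.png

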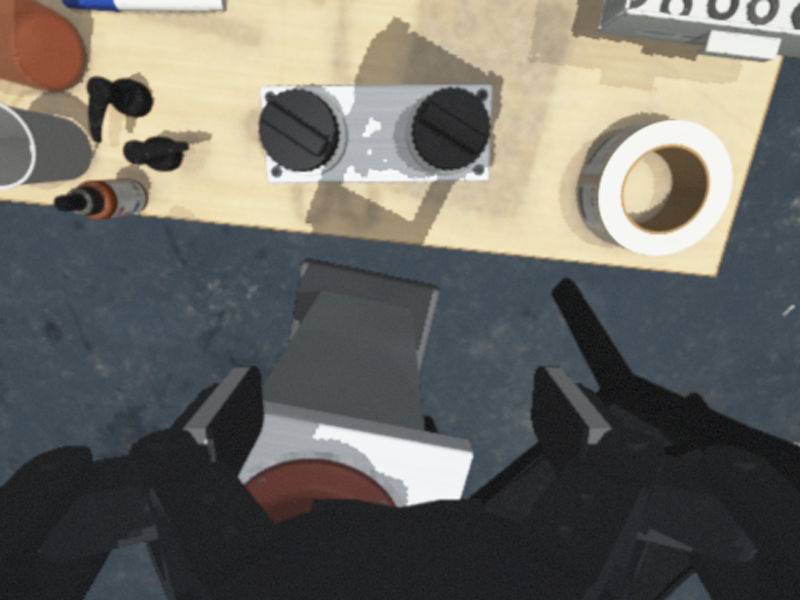

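The wrist view shows the gauge plate at about (260–493, 85–182) in the enlarged picture. The cap bars are centred near (297,126) and (453,127), and the drawer lip is near (743,45).

```bash
python3 - <<'E'
from h import *
import pickle
c=pickle.load(open("w1.pkl","rb")); im=cv2.imread("pics/w1.png"); k=1.5625
cor=[onz(c,u/k,v/k,.012) for u,v in [(260,87),(493,85),(490,180),(266,182)]]
cor=np.array(cor)[:,:2]; print(cor.round(4)); 
print("c",cor.mean(0), "len",np.linalg.norm(cor[0]-cor[1]),np.linalg.norm(cor[2]-cor[3]),np.linalg.norm(cor[0]-cor[3]),np.linalg.norm(cor[1]-cor[2]))
d=cor[0]-cor[1]+cor[3]-cor[2]; a=np.arctan2(-d[0],d[1]); print("yaw",a)
y=np.array([-np.sin(a),np.cos(a)]); print("plugs",cor.mean(0)+.062*y,cor.mean(0)-.062*y)
g=im.max(2); m=(g<75).astype(np.uint8)
for x0,x1 in [(160,225),(255,320)]:
    mm=np.zeros_like(m); mm[50:115,x0:x1]=m[50:115,x0:x1]
    n,l,s,ce=cv2.connectedComponentsWithStats(mm); i=1+s[1:,4].argmax()
    ct=cv2.findContours((l==i).astype(np.uint8),0,1)[0]; ct=max(ct,key=cv2.contourArea)
    (u,v),r=cv2.minEnclosingCircle(ct); print(u,v,r,s[i],onz(c,u,v,.06))
z=cv2.resize(im[50:115,155:325],None,fx=4.6,fy=4.6,interpolation=cv2.INTER_CUBIC)
z=np.clip(z.astype(float)*1.8+20,0,255).astype(np.uint8);cv2.imwrite("pics/w1c.png",z)
E
```

```text
[[ 0.4798  0.1263]
 [ 0.5252 -0.0751]
 [ 0.4458 -0.0943]
 [ 0.3997  0.1101]]
c [0.46261643 0.01673774] len 0.20650410111875017 0.20948060267481375 0.08174248054712072 0.08162597852167779
yaw 0.22187939315388305
plugs [0.4489725  0.07721784] [ 0.47626035 -0.04374237]
190.0 82.5 28.04024887084961 [ 167   58   50   51 1746] [0.45053346 0.07853239 0.06      ]
290.19232177734375 80.19230651855469 29.090084075927734 [ 264   56   50   53 2043] [ 0.47999373 -0.04436263  0.06      ]
```

View pics/w1c.png

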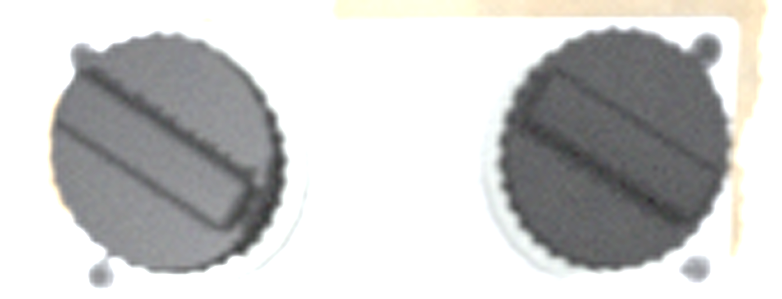

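```bash
python3 - <<'E'
from h import *
import pickle
c=pickle.load(open("w1.pkl","rb"))
for P in [[(88,70),(252,180),(228,228),(58,120)],[(555,68),(718,168),(690,220),(522,118)]]:
    w=np.array([onz(c,u/4.6+155,v/4.6+50,.0785)[:2] for u,v in P])
    d=w[0]-w[1]+w[3]-w[2]; print(w.mean(0).round(4),"yaw",np.arctan2(d[1],d[0]),np.linalg.norm(d)/2)
c=pickle.load(open("w1.pkl","rb"));k=1.5625
for u,v,z in [(600,0,.111),(610,34,.07),(708,33,.098),(780,42,.098),(775,58,.096),(705,50,.096)]: print(onz(c,u/k,v/k,z).round(4))
E
```

```text
[0.4496 0.0754] yaw 1.216149435610157 0.04981941021501771
[ 0.4768 -0.0429] yaw 1.2716189852479125 0.050552444411424445
[ 0.5696 -0.1142  0.111 ]
[ 0.5659 -0.1421  0.07  ]
[ 0.5714 -0.1981  0.098 ]
[ 0.5768 -0.2492  0.098 ]
[ 0.5675 -0.2516  0.096 ]
[ 0.5618 -0.2013  0.096 ]
```

```bash
python3 - <<'E'
from h import *
plan([(.449,.076,.10,-.345,10)],0.4)
E
```

```text
per row mm 24.0 deg 5.77
-0.008 -0.010 0.021 0 0 -0.101 0.4; -0.007 -0.010 0.021 0 0 -0.101 0.4; -0.006 -0.011 0.021 0 0 -0.101 0.4; -0.004 -0.012 0.021 0 0 -0.101 0.4; -0.003 -0.012 0.021 0 0 -0.101 0.4; -0.002 -0.012 0.021 0 0 -0.101 0.4; -0.001 -0.012 0.021 0 0 -0.101 0.4; 0.001 -0.012 0.021 0 0 -0.101 0.4; 0.002 -0.012 0.021 0 0 -0.101 0.4; 0.003 -0.012 0.021 0 0 -0.101 0.4
```

```bash
python3 -m inch '-0.008 -0.010 0.021 0 0 -0.101 0.4; -0.007 -0.010 0.021 0 0 -0.101 0.4; -0.006 -0.011 0.021 0 0 -0.101 0.4; -0.004 -0.012 0.021 0 0 -0.101 0.4; -0.003 -0.012 0.021 0 0 -0.101 0.4; -0.002 -0.012 0.021 0 0 -0.101 0.4; -0.001 -0.012 0.021 0 0 -0.101 0.4; 0.001 -0.012 0.021 0 0 -0.101 0.4; 0.002 -0.012 0.021 0 0 -0.101 0.4; 0.003 -0.012 0.021 0 0 -0.101 0.4'
python3 -m inch '0 0 0 0 0 0 0.4'
python3 - <<'E'
from h import *
print(pose()); c=cam("wrist"); im=grab_frame("wrist"); cv2.imwrite("pics/w2.png",im)
z=np.clip(cv2.resize(im,(800,600)).astype(float)*1.6+10,0,255);cv2.imwrite("pics/w2z.png",z)
print(state()["contact_force"],state()["gripper_width"])
import pickle; pickle.dump(c,open("w2.pkl","wb"))
plan([(.449,.076,.067,-.345,4)],0.4)
E
```

```text
time: 2.95
tool_pos: [0.4472, 0.0793, 0.0942]
tool_rot: [-0.0, 0.986, -0.165, -0.0]
contact_force: [-0.5, -0.6, 0.0]
gripper_width: 0.6
time: 3.03
tool_pos: [0.4444, 0.0797, 0.0906]
tool_rot: [0.0, 0.986, -0.166, -0.004]
contact_force: [-0.5, 0.5, -1.0]
gripper_width: 0.6
(array([0.44441521, 0.07967464, 0.09062118]), np.float64(-0.3328944012882899), array([[ 9.45066614e-01, -3.26761875e-01, -8.70468985e-03],
       [-3.26768187e-01, -9.45104239e-01,  7.27166098e-04],
       [-8.46444944e-03,  2.15719532e-03, -9.99961849e-01]]))
[ 0.04591695 -0.4125199  -0.53586516] 0.5992996306773783
per row mm 6.5 deg -0.12
0.001 0 0.006 0 0 0.002 0.4; 0.001 0 0.006 0 0 0.002 0.4; 0.001 0 0.006 0 0 0.002 0.4; 0.001 0 0.006 0 0 0.002 0.4[ WARN:0@3.413] global loadsave.cpp:1063 imwrite_ Unsupported depth image for selected encoder is fallbacked to CV_8U.
```

View pics/w2z.png

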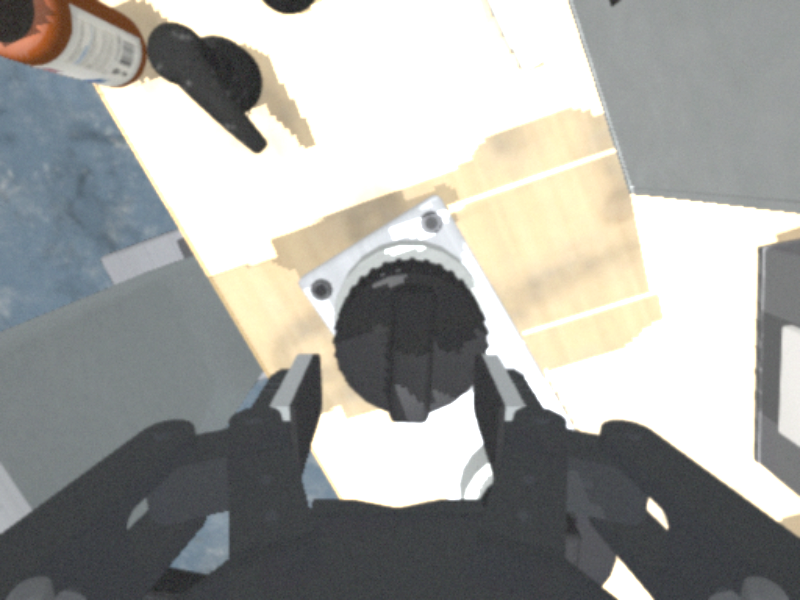

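```bash
python3 - <<'E'
from h import *
import pickle
print(pose())
c=pickle.load(open("w2.pkl","rb"));k=1.5625
P=[(394,288),(436,288),(429,418),(389,418)]
w=np.array([onz(c,u/k,v/k,.0785)[:2] for u,v in P]);print(w.round(4),w.mean(0))
d=w[0]+w[1]-w[2]-w[3];print(np.arctan2(d[1],d[0]),np.linalg.norm(d)/2)
plan([(.449,.076,.067,-.345,4)],0.4)
E
```

```text
(array([0.44520141, 0.07893387, 0.09272181]), np.float64(-0.3368527470007254), array([[ 9.43781863e-01, -3.30505876e-01, -6.45453140e-03],
       [-3.30512160e-01, -9.43801729e-01,  9.83619605e-05],
       [-6.12430710e-03,  2.04046888e-03, -9.99979164e-01]]))
[[0.4529 0.1066]
 [0.4669 0.1018]
 [0.4487 0.0533]
 [0.4341 0.0582]] [0.45063036 0.07996821]
1.2049726560014802 0.051821019493330525
per row mm 6.5 deg -0.12
0.001 0 0.006 0 0 0.002 0.4; 0.001 0 0.006 0 0 0.002 0.4; 0.001 0 0.006 0 0 0.002 0.4; 0.001 0 0.006 0 0 0.002 0.4
```

```bash
python3 -m inch '0.004 0.001 0 0 0 0 0.4; 0 0 0 0 0 0 0.4; 0 0 0 0 0 0 0.4'
python3 - <<'E'
from h import *
print(pose()); c=cam("wrist"); im=grab_frame("wrist"); cv2.imwrite("pics/w3.png",im)
z=np.clip(cv2.resize(im[150:300,150:350],(800,600),interpolation=cv2.INTER_CUBIC).astype(float)*1.8+20,0,255).astype(np.uint8);cv2.imwrite("pics/w3z.png",z)
import pickle; pickle.dump(c,open("w3.pkl","wb"))
E
```

```text
time: 3.33
tool_pos: [0.4522, 0.075, 0.0972]
tool_rot: [-0.0, 0.986, -0.169, 0.002]
contact_force: [0.2, -1.0, -0.3]
gripper_width: 0.6
(array([0.4521682 , 0.07501642, 0.09718798]), np.float64(-0.3401214492012714), array([[ 9.42709811e-01, -3.33598612e-01,  3.19051667e-03],
       [-3.33600048e-01, -9.42714697e-01, -8.64095772e-05],
       [ 3.03657307e-03, -9.82897360e-04, -9.99994907e-01]]))
```

View pics/w3z.png

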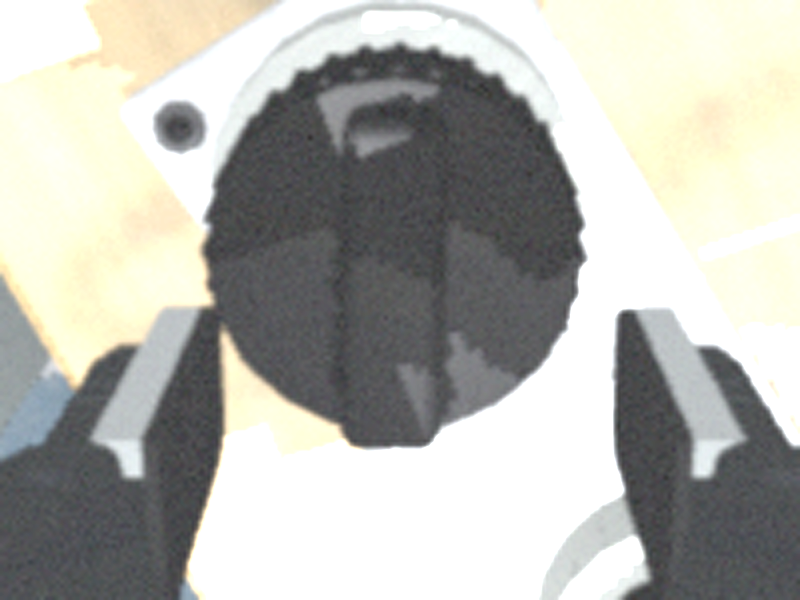

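```bash
python3 - <<'E'
from h import *
import pickle
print(pose()[:2])
c=pickle.load(open("w3.pkl","rb"))
P=[(347,112),(443,112),(437,432),(346,432)]
w=np.array([onz(c,u/4+150,v/4+150,.0785)[:2] for u,v in P]);print(w.round(4),w.mean(0))
d=w[0]+w[1]-w[2]-w[3];print(np.arctan2(d[1],d[0]),np.linalg.norm(d)/2)
E
```

```text
(array([0.45202599, 0.07499482, 0.09700586]), np.float64(-0.3401552046972781))
[[0.4533 0.1067]
 [0.4662 0.1021]
 [0.4487 0.0542]
 [0.4354 0.0589]] [0.45089756 0.08049048]
1.2158865572936186 0.05103250622544818
```

```bash
python3 - <<'E'
from h import *
import pickle
c=pickle.load(open("w3.pkl","rb"))
im=cv2.imread("pics/w3.png")
for u,v,z in [(205,250,.0645),(583,250,.0645),(394,432,.0645),(394,45,.04),(394,65,.0645)]: print(onz(c,u/4+150,v/4+150,z).round(4))
print(proj(c,(.449,.076,.0785)),proj(c,(.4509,.0805,.0785)))
s=cam("scene")
for p in [(.449,.076,.0785),(.4509,.0805,.0785),(.4765,-.0435,.0785)]:
    u,v=proj(s,p); print(((u-200)*3,(v-165)*3))
E
```

```text
[0.4219 0.09   0.0645]
[0.4793 0.0697 0.0645]
[0.4396 0.0492 0.0645]
[0.46   0.1073 0.04  ]
[0.4608 0.1084 0.0645]
(np.float64(247.85017756892307), np.float64(227.15100209319635)) (np.float64(248.2952359886772), np.float64(219.57550523693413))
(np.float64(120.24223833258884), np.float64(205.91604474632692))
(np.float64(117.00034672488351), np.float64(201.8473567098751))
(np.float64(274.21774123668644), np.float64(252.0886593109683))
```

```bash
python3 -m inch '-0.003 -0.003 0.010 0 0 0 0.4; 0 0 0.010 0 0 0 0.4; 0 0 0.009 0 0 0 0.4; 0 0 0 0 0 0 0.4; 0 0 0 0 0 0 0.4'
python3 -c "
from h import *
print(pose()[:2],state()['contact_force'])"
```

```text
time: 3.8
tool_pos: [0.4481, 0.079, 0.0648]
tool_rot: [0.0, 0.986, -0.169, -0.001]
contact_force: [-1.2, -0.9, -0.3]
gripper_width: 0.599
(array([0.44814574, 0.07904519, 0.06483868]), np.float64(-0.33915897560216746)) [-1.18301808 -0.86667981 -0.34279636]
```

```bash
python3 -m inch '0.001 0.001 -0.004 0 0 0 0.4; 0 0 0 0 0 0 1; 0 0 0 0 0 0 1; 0 0 0 0 0 0 1; 0 0 0 0 0 0 1; 0 0 0 0 0 0 1'
python3 -c "
from h import *
s=state();print(pose()[:2],s['contact_force'],s['ft_torque'])"
```

```text
time: 4.3
tool_pos: [0.4506, 0.0778, 0.0712]
tool_rot: [-0.0, 0.986, -0.169, 0.001]
contact_force: [-0.6, -0.8, 4.9]
gripper_width: 0.162
(array([0.45057215, 0.07778869, 0.07115411]), np.float64(-0.3390488088130377)) [-0.57253762 -0.77160055  4.89873252] [-0.06369382  0.06492123 -0.03840269]
```

```bash
python3 -m inch '0 0 0.0007 0 0 0.1 1; 0 0 0.0007 0 0 0.1 1; 0 0 0.0007 0 0 0.1 1; 0 0 0 0 0 0 1; 0 0 0 0 0 0 1'
python3 -c "
from h import *
s=state();print(pose()[:2],s['contact_force'],s['ft_torque'])"
python3 -m inch '0 0 0.0007 0 0 0.1 1; 0 0 0.0007 0 0 0.1 1; 0 0 0.0007 0 0 0.1 1; 0 0 0 0 0 0 1; 0 0 0 0 0 0 1'
python3 -c "
from h import *
s=state();print(pose()[:2],s['contact_force'],s['ft_torque'])"
```

```text
time: 4.72
tool_pos: [0.4507, 0.0778, 0.0691]
tool_rot: [-0.0, 0.95, -0.313, 0.001]
contact_force: [0.6, -0.6, 4.4]
gripper_width: 0.161
(array([0.4507487 , 0.07779724, 0.06907424]), np.float64(-0.6366157647425715)) [ 0.56207231 -0.61459229  4.41564354] [-0.11446111 -0.10387611 -0.06649146]
time: 5.13
tool_pos: [0.4512, 0.0776, 0.0681]
tool_rot: [-0.0, 0.893, -0.451, 0.001]
contact_force: [-1.9, -0.9, 10.6]
gripper_width: 0.165
(array([0.45116433, 0.07763918, 0.06811608]), np.float64(-0.9347959201527796)) [-1.91218473 -0.92186999 10.56962211] [-0.08549183  0.3197272   0.50127021]
```

```bash
python3 -m inch '0 0 0 0 0 0.1 1; 0 0 0 0 0 0 1; 0 0 0 0 0 0 1'
python3 - <<'E'
from h import *
s=state();print(pose()[:2],s['contact_force'],s['ft_torque'])
im=grab_frame("wrist"); cv2.imwrite("pics/w4.png",im)
z=np.clip(cv2.resize(im[130:330,130:390],(780,600),interpolation=cv2.INTER_CUBIC).astype(float)*1.8+20,0,255).astype(np.uint8);cv2.imwrite("pics/w4z.png",z)
E
```

```text
time: 5.38
tool_pos: [0.4494, 0.0778, 0.0679]
tool_rot: [0.001, 0.869, -0.494, -0.001]
contact_force: [-10.3, -1.6, 15.3]
gripper_width: 0.159
(array([0.44943906, 0.07783383, 0.06787249]), np.float64(-1.0343131166964992)) [-10.30144836  -1.61687792  15.30691742] [0.1710936  1.56077158 0.50057494]
```

View pics/w4z.png

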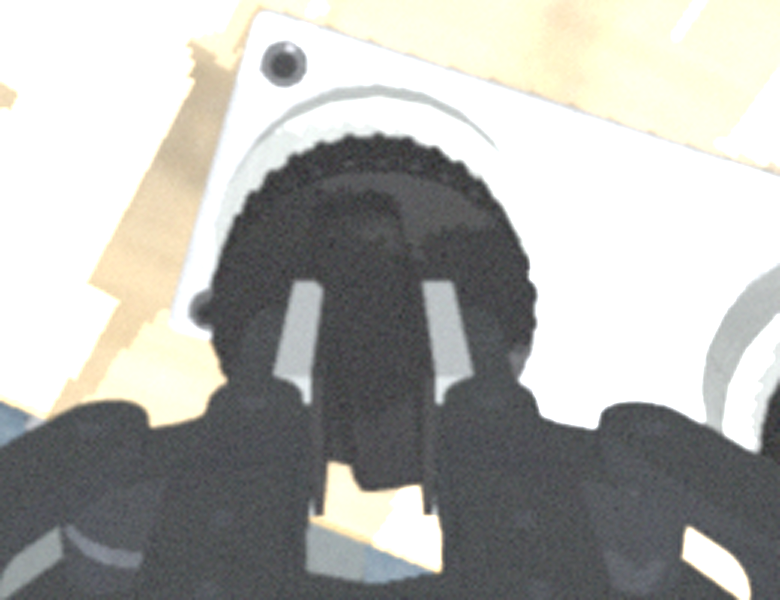

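The picture shows the bar stopped about 15° behind the jaws, and the reaction torque is positive. The left cap is therefore stopped short and is the bad one. I'm unscrewing it now.

```bash
python3 -m inch '0 0 0 0 0 -0.1 1; 0 0 0 0 0 -0.1 1; 0 0 -0.0005 0 0 -0.1 1; 0 0 -0.0007 0 0 -0.1 1; 0 0 -0.0007 0 0 -0.1 1; 0 0 -0.0007 0 0 -0.1 1; 0 0 0 0 0 0 1'
python3 -c "
from h import *
s=state();print(pose()[:2],s['contact_force'],s['ft_torque'])"
```

```text
time: 6.02
tool_pos: [0.451, 0.0772, 0.071]
tool_rot: [0.001, 0.977, -0.215, 0.001]
contact_force: [-3.3, -1.5, 13.7]
gripper_width: 0.159
(array([0.45102453, 0.07721036, 0.07098046]), np.float64(-0.43311466047108)) [-3.28103833 -1.54116696 13.72220809] [-0.51839112  0.60329066 -0.05035458]
```

```bash
python3 -m inch '0 0 -0.0015 0 0 -0.1 1; 0 0 -0.0008 0 0 -0.1 1; 0 0 -0.0008 0 0 -0.1 1; 0 0 -0.0008 0 0 -0.1 1; 0 0 -0.0008 0 0 -0.1 1; 0 0 -0.0008 0 0 -0.1 1; 0 0 -0.0008 0 0 -0.1 1; 0 0 0 0 0 0 1; 0 0 0 0 0 0 1'
python3 -c "
from h import *
s=state();print(pose()[:2],s['contact_force'],s['ft_torque'])"
```

```text
time: 6.77
tool_pos: [0.4507, 0.0777, 0.0761]
tool_rot: [0.0, 0.991, 0.132, 0.001]
contact_force: [-0.0, -0.5, 6.8]
gripper_width: 0.162
(array([0.45071358, 0.07768971, 0.07613965]), np.float64(0.26388032295475305)) [-3.07339974e-03 -5.27932796e-01  6.77429059e+00] [-0.20298649  0.01068711  0.03682434]
```

```bash
python3 -m inch '0 0 -0.003 0 0 0 1; 0 0 -0.003 0 0 0 1; 0 0 0 0 0 0 1'
python3 -c "
from h import *
s=state();print(pose()[:2],s['contact_force'],s['ft_torque'])"
```

```text
time: 7.02
tool_pos: [0.4496, 0.0779, 0.0809]
tool_rot: [-0.0, 0.991, 0.131, -0.0]
contact_force: [-0.1, 0.4, -1.0]
gripper_width: 0.155
(array([0.44956243, 0.07789684, 0.08089649]), np.float64(0.2619932008938837)) [-0.0952749   0.42000412 -0.98241662] [ 0.03590817  0.00978503 -0.00749014]
```

```bash
sed -i 's/%.3f %.3f %.3f 0 0 %.3f/%.4f %.4f %.4f 0 0 %.3f/; s/replace("0.000","0")/replace("0.0000","0")/' h.py; python3 - <<'E'
from h import *
plan([(.452,.07,.14,.30,3),(.52,-.03,.17,.8,5),(.673,-.021,.15,1.57,8)],1)
E
```

```text
per row mm 19.9 deg 0.73
per row mm 24.9 deg 5.73
per row mm 19.3 deg 5.51
0.0001 0.0028 -0.0197 0 0 -0.013 1; 0.0001 0.0028 -0.0197 0 0 -0.013 1; 0 0.0028 -0.0197 0 0 -0.013 1; 0.0071 0.0231 -0.0060 0 0 -0.100 1; 0.0047 0.0237 -0.0060 0 0 -0.100 1; 0.0023 0.0241 -0.0060 0 0 -0.100 1; -0.0001 0.0242 -0.0060 0 0 -0.100 1; -0.0025 0.0241 -0.0060 0 0 -0.100 1; 0.0141 0.0129 0.0025 0 0 -0.096 1; 0.0128 0.0142 0.0025 0 0 -0.096 1
0.0114 0.0154 0.0025 0 0 -0.096 1; 0.0099 0.0164 0.0025 0 0 -0.096 1; 0.0082 0.0173 0.0025 0 0 -0.096 1; 0.0065 0.0180 0.0025 0 0 -0.096 1; 0.0048 0.0186 0.0025 0 0 -0.096 1; 0.0030 0.0189 0.0025 0 0 -0.096 1
```

```bash
python3 -m inch '0 0.003 -0.020 0 0 -0.013 1; 0 0.003 -0.020 0 0 -0.013 1; 0 0.003 -0.020 0 0 -0.013 1; 0.007 0.023 -0.006 0 0 -0.1 1; 0.005 0.0235 -0.006 0 0 -0.1 1; 0.0025 0.024 -0.006 0 0 -0.1 1; 0 0.024 -0.006 0 0 -0.1 1; -0.0025 0.024 -0.006 0 0 -0.1 1; 0.014 0.013 0.0025 0 0 -0.096 1; 0.013 0.014 0.0025 0 0 -0.096 1'
python3 -m inch '0.0115 0.0155 0.0025 0 0 -0.096 1; 0.010 0.0165 0.0025 0 0 -0.096 1; 0.008 0.0175 0.0025 0 0 -0.096 1; 0.0065 0.018 0.0025 0 0 -0.096 1; 0.005 0.0185 0.0025 0 0 -0.096 1; 0.003 0.019 0.0025 0 0 -0.096 1; 0 0 0 0 0 0 1; 0 0 0 0 0 0 1'
python3 - <<'E'
from h import *
s=state();print(pose()[:2],s['contact_force'],s['gripper_width'])
im=grab_frame("scene"); cv2.imwrite("pics/s5.png",im)
cv2.imwrite("pics/s5z.png",cv2.resize(im[100:300,200:460],(780,600),interpolation=cv2.INTER_CUBIC))
im=grab_frame("wrist"); cv2.imwrite("pics/w5.png",cv2.resize(im,(800,600)))
E
```

```text
time: 7.85
tool_pos: [0.5592, -0.0289, 0.166]
tool_rot: [0.0, 0.879, 0.477, 0.0]
contact_force: [0.1, -0.3, -0.6]
gripper_width: 0.159
time: 8.52
tool_pos: [0.6733, -0.0209, 0.1495]
tool_rot: [-0.001, 0.708, 0.706, -0.001]
contact_force: [0.3, 0.3, -0.6]
gripper_width: 0.161
(array([ 0.67327533, -0.02087796,  0.1495439 ]), np.float64(1.5672822195353835)) [ 0.26333392  0.31445232 -0.6034439 ] 0.16137620505797365
```

View pics/s5z.png

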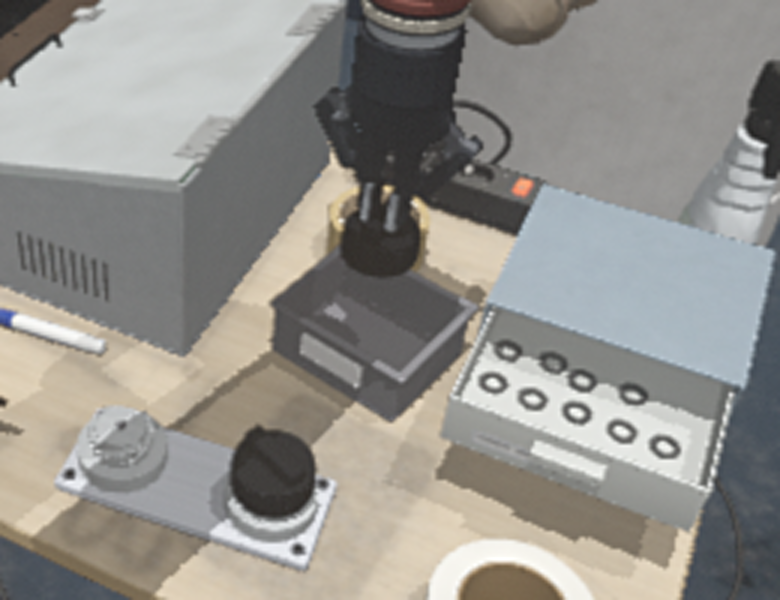

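View pics/w5.png

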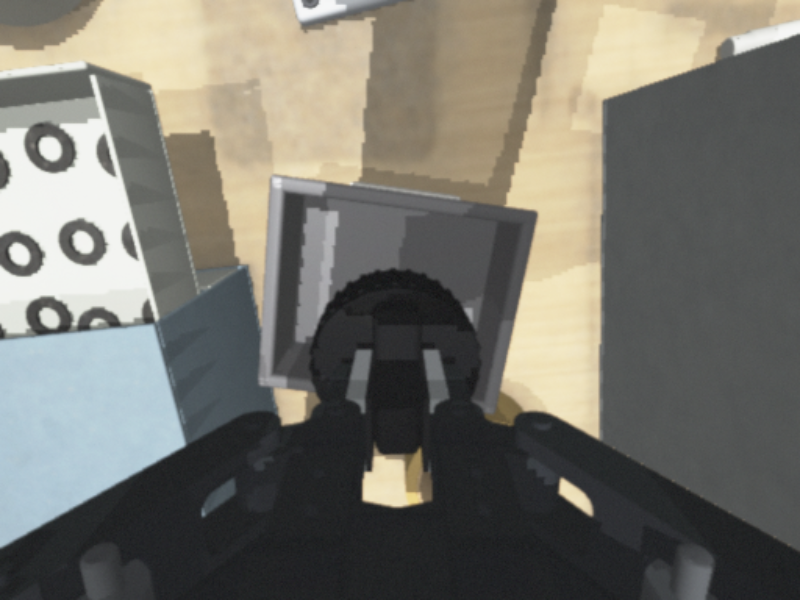

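The scene and wrist pictures show the cap held over the bin and the left plug bare. The bin rim corners in the wrist picture are (273,178), (536,210), (492,410) and (262,383).

```bash
python3 - <<'E'
from h import *
c=cam("wrist");k=1.5625
w=np.array([onz(c,u/k,v/k,.059)[:2] for u,v in [(273,178),(536,210),(492,410),(262,383)]]);print(w.round(4),w.mean(0))
for n,u,v,z in [("drawer top left wall front in",92,75,.107),("outer",152,85,.107),("panel top outer L",85,63,.111),("panel far left",0,75,.111),("cabFL",158,322,.12),("cabF2",0,340,.12),("machine corner",603,100,.21),("cab side base",248,265,0)]: print(n,onz(c,u/k,v/k,z).round(4))
E
```

```text
[[ 0.6092 -0.0822]
 [ 0.6254  0.0509]
 [ 0.7396  0.0346]
 [ 0.722  -0.0971]] [ 0.6740535  -0.02345462]
drawer top left wall front in [ 0.5706 -0.1347  0.107 ]
outer [ 0.5741 -0.1126  0.107 ]
panel top outer L [ 0.5673 -0.134   0.111 ]
panel far left [ 0.5712 -0.1661  0.111 ]
cabFL [ 0.6643 -0.1168  0.12  ]
cabF2 [ 0.6718 -0.1825  0.12  ]
machine corner [0.5937 0.015  0.21  ]
cab side base [ 0.6659 -0.1186  0.    ]
```

```bash
python3 -m inch '-0.002 0.001 0.025 0 0 0 1; 0 0 0.025 0 0 0 1; 0 0 0.025 0 0 0 1; 0 0 0.020 0 0 0 1; 0 0 0.003 0 0 0 1; 0 0 0 0 0 0 0.65; 0 0 0 0 0 0 0.65; 0 0 0 0 0 0 0.65; 0 0 0 0 0 0 0.65'
python3 -c "
from h import *
s=state();print(pose()[:2],s['contact_force'],s['gripper_width'])"
```

```text
time: 9.37
tool_pos: [0.6762, -0.0233, 0.0557]
tool_rot: [0.002, 0.708, 0.706, 0.001]
contact_force: [0.1, -0.6, 0.7]
gripper_width: 0.35
(array([ 0.67620263, -0.02325618,  0.05569451]), np.float64(1.5678928272697317)) [ 0.06348084 -0.64253762  0.70305514] 0.3495403844709604
```

```bash
python3 - <<'E'
from h import *
plan([(.674,-.0235,.155,1.5,4),(.478,-.0433,.105,-.31,16)],.65)
E
```

```text
per row mm 24.8 deg -0.97
per row mm 12.7 deg -6.48
-0.0001 -0.0006 -0.0248 0 0 0.017 0.65; -0.0001 -0.0005 -0.0248 0 0 0.017 0.65; -0.0001 -0.0005 -0.0248 0 0 0.017 0.65; -0.0001 -0.0005 -0.0248 0 0 0.017 0.65; -0.0021 -0.0121 0.0031 0 0 0.113 0.65; -0.0035 -0.0118 0.0031 0 0 0.113 0.65; -0.0048 -0.0114 0.0031 0 0 0.113 0.65; -0.0060 -0.0107 0.0031 0 0 0.113 0.65; -0.0072 -0.0100 0.0031 0 0 0.113 0.65; -0.0083 -0.0091 0.0031 0 0 0.113 0.65
-0.0093 -0.0081 0.0031 0 0 0.113 0.65; -0.0101 -0.0070 0.0031 0 0 0.113 0.65; -0.0108 -0.0058 0.0031 0 0 0.113 0.65; -0.0114 -0.0046 0.0031 0 0 0.113 0.65; -0.0119 -0.0033 0.0031 0 0 0.113 0.65; -0.0122 -0.0019 0.0031 0 0 0.113 0.65; -0.0123 -0.0005 0.0031 0 0 0.113 0.65; -0.0123 0.0009 0.0031 0 0 0.113 0.65; -0.0121 0.0023 0.0031 0 0 0.113 0.65; -0.0118 0.0036 0.0031 0 0 0.113 0.65
```

```bash
python3 -m inch '0 -0.0005 -0.025 0 0 0.017 0.65; 0 -0.0005 -0.025 0 0 0.017 0.65; 0 -0.0005 -0.025 0 0 0.017 0.65; 0 -0.0005 -0.025 0 0 0.017 0.65; -0.002 -0.012 0.003 0 0 0.113 0.5; -0.0035 -0.012 0.003 0 0 0.113 0.5; -0.005 -0.0115 0.003 0 0 0.113 0.5; -0.006 -0.0105 0.003 0 0 0.113 0.5; -0.007 -0.010 0.003 0 0 0.113 0.5; -0.0085 -0.009 0.003 0 0 0.113 0.5'
python3 -m inch '-0.0095 -0.008 0.003 0 0 0.113 0.5; -0.010 -0.007 0.003 0 0 0.113 0.5; -0.011 -0.006 0.003 0 0 0.113 0.5; -0.0115 -0.0045 0.003 0 0 0.113 0.5; -0.012 -0.0035 0.003 0 0 0.113 0.5; -0.012 -0.002 0.003 0 0 0.113 0.5; -0.0125 -0.0005 0.003 0 0 0.113 0.5; -0.0125 0.001 0.003 0 0 0.113 0.5; -0.012 0.0025 0.003 0 0 0.113 0.5; -0.012 0.0035 0.003 0 0 0.113 0.5'
python3 -m inch '0 0 0 0 0 0 0.5; 0 0 0 0 0 0 0.5; 0 0 0 0 0 0 0.5'
python3 - <<'E'
from h import *
print(pose()[:2]); c=cam("wrist"); im=grab_frame("wrist"); cv2.imwrite("pics/w6.png",im)
z=np.clip(cv2.resize(im[150:300,150:350],(800,600),interpolation=cv2.INTER_CUBIC).astype(float)*1.8+20,0,255).astype(np.uint8);cv2.imwrite("pics/w6z.png",z)
import pickle; pickle.dump(c,open("w6.pkl","wb"))
im=grab_frame("scene");cv2.imwrite("pics/s6z.png",cv2.resize(im[165:315,200:400],(800,600),interpolation=cv2.INTER_CUBIC))
E
```

```text
time: 10.2
tool_pos: [0.5994, -0.0308, 0.1366]
tool_rot: [0.001, 0.918, 0.397, 0.001]
contact_force: [-0.8, -0.6, 0.1]
gripper_width: 0.495
time: 11.03
tool_pos: [0.4762, -0.0437, 0.1065]
tool_rot: [0.0, 0.988, -0.156, 0.001]
contact_force: [0.5, 0.3, 0.9]
gripper_width: 0.496
time: 11.28
tool_pos: [0.4771, -0.0436, 0.1063]
tool_rot: [0.0, 0.988, -0.152, 0.001]
contact_force: [0.3, -0.8, 0.3]
gripper_width: 0.5
(array([ 0.4770644 , -0.04362459,  0.10626851]), np.float64(-0.30567486466115484))
```

View pics/w6z.png

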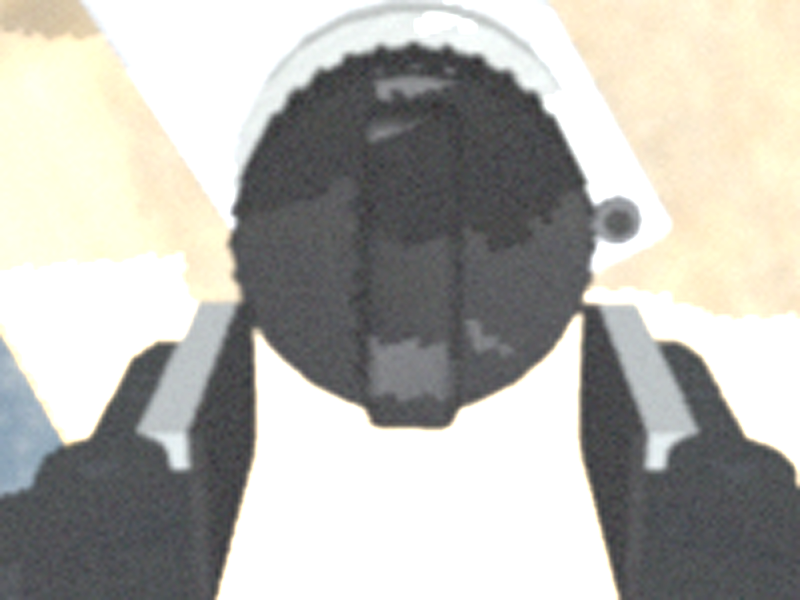

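View pics/s6z.png

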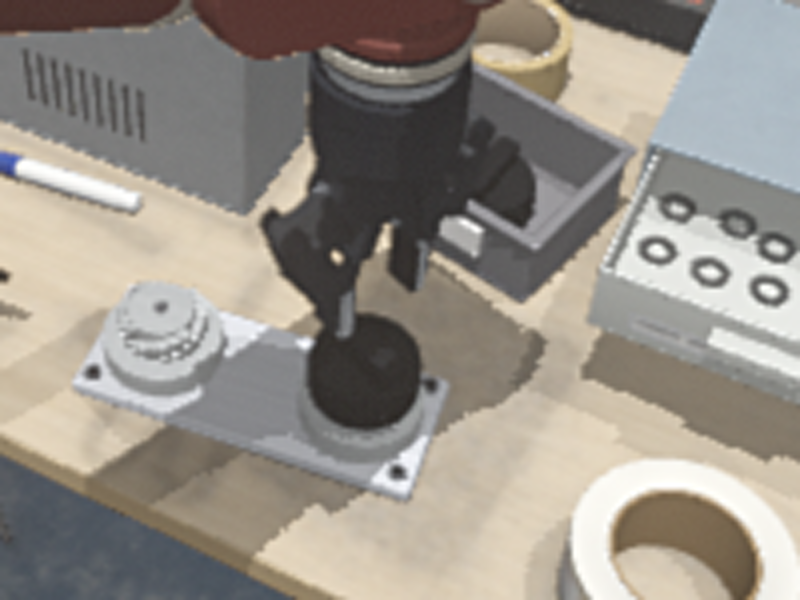

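The wrist view shows the right-hand bar at about x=410, aligned and midway between the jaws. The scene view shows the bad cap lying in the bin.

```bash
python3 -m inch '0.001 0 0.010 0 0 0 0.5; 0 0 0.010 0 0 0 0.5; 0 0 0.010 0 0 0 0.5; 0 0 0.005 0 0 0 0.5; 0 0 0 0 0 0 0.5; 0 0 0 0 0 0 1; 0 0 0 0 0 0 1; 0 0 0 0 0 0 1; 0 0 0 0 0 0 1'
python3 -c "
from h import *
s=state();print(pose()[:2],s['contact_force'],s['ft_torque'])"
```

```text
time: 12.13
tool_pos: [0.4773, -0.0439, 0.0705]
tool_rot: [0.0, 0.988, -0.153, 0.001]
contact_force: [0.3, -0.4, -0.2]
gripper_width: 0.161
(array([ 0.47726161, -0.04386524,  0.07054714]), np.float64(-0.30796741519494203)) [ 0.33465865 -0.37350527 -0.19429177] [-0.00164274 -0.01670406 -0.0111067 ]
```

```bash
python3 -m inch '0 0 0.0007 0 0 0.1 1; 0 0 0.0007 0 0 0.1 1; 0 0 0.0007 0 0 0.1 1; 0 0 0.0007 0 0 0.1 1; 0 0 0.0007 0 0 0.1 1; 0 0 0.0007 0 0 0.1 1; 0 0 0 0 0 0 1; 0 0 0 0 0 0 1'
python3 -c "
from h import *
s=state();print(pose()[:2],s['contact_force'],s['ft_torque'])"
```

```text
time: 12.8
tool_pos: [0.4772, -0.044, 0.0663]
tool_rot: [0.0, 0.899, -0.437, 0.0]
contact_force: [-0.5, -0.6, 0.5]
gripper_width: 0.164
(array([ 0.47715247, -0.04395032,  0.06630173]), np.float64(-0.9054775187569941)) [-0.47295116 -0.59835452  0.50997469] [-0.12343002  0.05235524 -0.05317045]
```

```bash
python3 -m inch '0 0 0.0007 0 0 0.1 1; 0 0 0.0007 0 0 0.1 1; 0 0 0.0007 0 0 0.1 1; 0 0 0.0005 0 0 0.08 1; 0 0 0.0005 0 0 0.08 1; 0 0 0 0 0 0.05 1; 0 0 0 0 0 0 1; 0 0 0 0 0 0 1; 0 0 0 0 0 0 1'
python3 - <<'E'
from h import *
s=state();print(pose()[:2],s['contact_force'],s['ft_torque'])
im=grab_frame("wrist"); cv2.imwrite("pics/w7.png",im)
z=np.clip(cv2.resize(im[130:330,130:390],(780,600),interpolation=cv2.INTER_CUBIC).astype(float)*1.8+20,0,255).astype(np.uint8);cv2.imwrite("pics/w7z.png",z)
E
```

```text
time: 13.55
tool_pos: [0.4768, -0.0438, 0.064]
tool_rot: [0.001, 0.761, -0.649, -0.0]
contact_force: [-4.9, 1.0, 7.2]
gripper_width: 0.163
(array([ 0.47681423, -0.04379673,  0.06395559]), np.float64(-1.4127379814530603)) [-4.92501586  0.97437026  7.24001195] [0.08949273 0.68996193 0.72737088]
```

View pics/w7z.png

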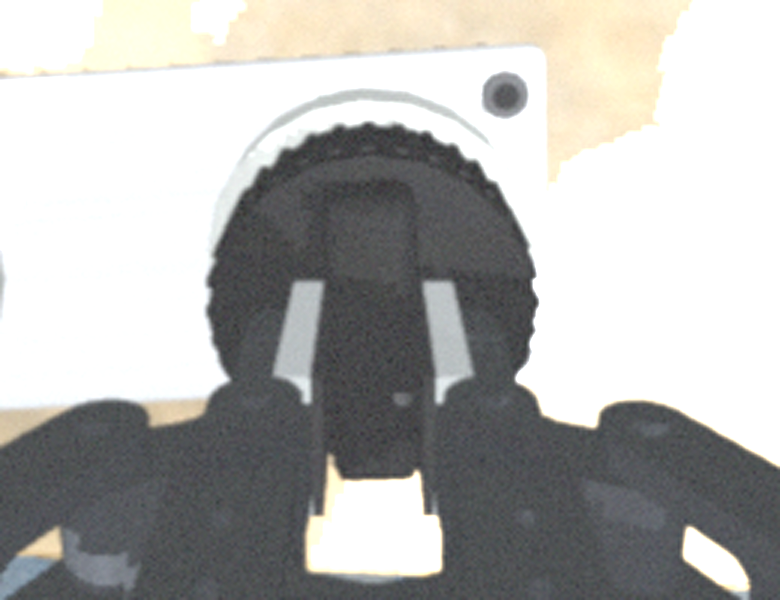

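The bar is parallel to the gauge's x, the torque is 0.73 N m at the stop, and the TCP has sunk 6.5 mm. The good cap is home while the bad one is in the bin. I'll hold briefly, then unscrew it.

```bash
python3 -m inch '0 0 0 0 0 0 1; 0 0 0 0 0 0 1; 0 0 -0.0005 0 0 -0.1 1; 0 0 -0.0007 0 0 -0.1 1; 0 0 -0.0007 0 0 -0.1 1; 0 0 -0.0007 0 0 -0.1 1; 0 0 -0.0007 0 0 -0.1 1; 0 0 -0.0007 0 0 -0.1 1; 0 0 -0.0007 0 0 -0.1 1; 0 0 0 0 0 0 1'
python3 -c "
from h import *
s=state();print(pose()[:2],s['contact_force'],s['ft_torque'])"
```

```text
time: 14.43
tool_pos: [0.477, -0.0438, 0.0677]
tool_rot: [-0.0, 0.937, -0.35, 0.0]
contact_force: [-0.2, 0.4, 0.1]
gripper_width: 0.164
(array([ 0.47704397, -0.04380191,  0.06773811]), np.float64(-0.7143948383033127)) [-0.16723082  0.36652836  0.07852093] [-0.03254068 -0.09867694  0.0051908 ]
```

```bash
python3 -m inch '0 0 -0.0007 0 0 -0.1 1; 0 0 -0.0007 0 0 -0.1 1; 0 0 -0.0007 0 0 -0.1 1; 0 0 -0.0007 0 0 -0.1 1; 0 0 -0.0007 0 0 -0.1 1; 0 0 -0.0007 0 0 -0.1 1; 0 0 -0.0007 0 0 -0.1 1; 0 0 -0.0007 0 0 -0.1 1; 0 0 -0.0007 0 0 -0.1 1; 0 0 0 0 0 -0.1 1'
python3 -m inch '0 0 0 0 0 0 1; 0 0 -0.002 0 0 0 1; 0 0 -0.003 0 0 0 1; 0 0 0 0 0 0 1'
python3 -c "
from h import *
s=state();print(pose()[:2],s['contact_force'],s['ft_torque'])"
```

```text
time: 15.27
tool_pos: [0.4772, -0.0438, 0.0745]
tool_rot: [0.0, 0.99, 0.142, 0.0]
contact_force: [-1.6, 0.5, 5.4]
gripper_width: 0.163
time: 15.6
tool_pos: [0.477, -0.0438, 0.079]
tool_rot: [0.0, 0.99, 0.14, 0.0]
contact_force: [-0.3, 0.6, -0.8]
gripper_width: 0.162
(array([ 0.47698514, -0.04376697,  0.0789924 ]), np.float64(0.2802848953377869)) [-0.28094208  0.56915337 -0.81083025] [-0.04483427  0.01828363  0.01205262]
```

```bash
python3 - <<'E'
from h import *
plan([(.478,-.05,.15,.3,4),(.628,-.217,.18,1.68,12)],1)
E
```

```text
per row mm 17.8 deg 0.28
per row mm 18.9 deg 6.59
-0.0002 0.0016 -0.0178 0 0 -0.005 1; -0.0002 0.0016 -0.0178 0 0 -0.005 1; -0.0002 0.0016 -0.0178 0 0 -0.005 1; -0.0002 0.0016 -0.0178 0 0 -0.005 1; 0.0078 0.0170 -0.0025 0 0 -0.115 1; 0.0058 0.0178 -0.0025 0 0 -0.115 1; 0.0037 0.0183 -0.0025 0 0 -0.115 1; 0.0016 0.0186 -0.0025 0 0 -0.115 1; -0.0005 0.0187 -0.0025 0 0 -0.115 1; -0.0027 0.0185 -0.0025 0 0 -0.115 1
-0.0048 0.0181 -0.0025 0 0 -0.115 1; -0.0068 0.0174 -0.0025 0 0 -0.115 1; -0.0088 0.0165 -0.0025 0 0 -0.115 1; -0.0106 0.0154 -0.0025 0 0 -0.115 1; -0.0123 0.0141 -0.0025 0 0 -0.115 1; -0.0138 0.0126 -0.0025 0 0 -0.115 1
```

```bash
python3 -m inch '0 0.0015 -0.018 0 0 -0.005 1; 0 0.0015 -0.018 0 0 -0.005 1; 0 0.0015 -0.018 0 0 -0.005 1; 0 0.0015 -0.018 0 0 -0.005 1; 0.008 0.017 -0.0025 0 0 -0.115 1; 0.006 0.018 -0.0025 0 0 -0.115 1; 0.0035 0.0185 -0.0025 0 0 -0.115 1; 0.0015 0.0185 -0.0025 0 0 -0.115 1; -0.0005 0.0185 -0.0025 0 0 -0.115 1; -0.0025 0.0185 -0.0025 0 0 -0.115 1'
python3 -m inch '-0.005 0.018 -0.0025 0 0 -0.115 1; -0.007 0.0175 -0.0025 0 0 -0.115 1; -0.009 0.0165 -0.0025 0 0 -0.115 1; -0.0105 0.0155 -0.0025 0 0 -0.115 1; -0.0125 0.014 -0.0025 0 0 -0.115 1; -0.014 0.0125 -0.0025 0 0 -0.115 1; 0 0 0 0 0 0 1; 0 0 0 0 0 0 1; 0 0 0 0 0 0 1'
python3 - <<'E'
from h import *
s=state();print(pose()[:2],s['contact_force'],s['gripper_width'])
c=cam("wrist")
im=grab_frame("wrist"); cv2.imwrite("pics/w8.png",cv2.resize(im,(800,600)))
import pickle; pickle.dump(c,open("w8.pkl","wb"))
E
```

```text
time: 16.43
tool_pos: [0.5541, -0.1335, 0.1653]
tool_rot: [-0.0, 0.878, 0.478, -0.0]
contact_force: [0.2, 0.6, -1.4]
gripper_width: 0.162
time: 17.18
tool_pos: [0.6281, -0.2165, 0.18]
tool_rot: [-0.001, 0.667, 0.745, -0.0]
contact_force: [0.1, 0.1, -1.0]
gripper_width: 0.165
(array([ 0.62806668, -0.21654716,  0.1799626 ]), np.float64(1.680100008255763)) [ 0.14572832  0.08306379 -0.95918961] 0.16511581623436777
```

View pics/w8.png

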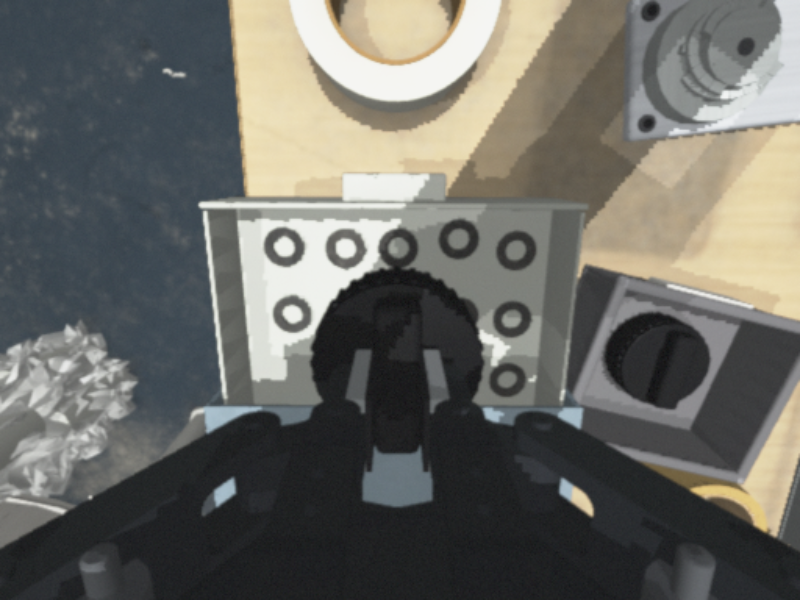

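The drawer's panel top runs from (202,203) to (587,206), the lip spans (343–445, 173–200), and the cabinet's front edge is at row 407. The bad cap stands upright in the bin near (657,362).

```bash
python3 - <<'E'
from h import *
import pickle
c=pickle.load(open("w8.pkl","rb"));k=1.5625
for n,u,v,z in [("panL",202,203,.111),("panR",587,206,.111),("lipL",343,174,.1),("lipR",445,174,.1),("cabL",206,407,.12),("cabR",580,407,.12),("floor near L",245,210,.066),("floor nearR",545,210,.066)]: print(n,onz(c,u/k,v/k,z).round(4))
E
```

```text
panL [ 0.5856 -0.3107  0.111 ]
panR [ 0.5675 -0.1344  0.111 ]
lipL [ 0.5659 -0.2485  0.1   ]
lipR [ 0.5606 -0.2003  0.1   ]
cabL [ 0.6852 -0.3056  0.12  ]
cabR [ 0.6648 -0.1197  0.12  ]
floor near L [ 0.5922 -0.3054  0.066 ]
floor nearR [ 0.5737 -0.1384  0.066 ]
```

```bash
python3 -m inch '0 -0.001 0.020 0 0 0 1; 0 0 0.020 0 0 0 1; 0 0 0.018 0 0 0 1; 0 0 0.012 0 0 0 1; 0 0 0.005 0 0 0 1; 0 0 0.002 0 0 0 1; 0 0 0 0 0 0 1; 0 0 0 0 0 0 1'
python3 -c "
from h import *
s=state();print(pose()[:2],s['contact_force'],s['gripper_width'])"
```

```text
time: 17.9
tool_pos: [0.6283, -0.2174, 0.1051]
tool_rot: [0.001, 0.667, 0.745, 0.0]
contact_force: [1.0, -0.6, 0.1]
gripper_width: 0.164
(array([ 0.62831426, -0.21737096,  0.10506303]), np.float64(1.6819364534850487)) [ 0.99515197 -0.57362567  0.05344455] 0.16370944747934651
```

```bash
python3 -m inch '0 0 0.002 0 0 0 1; 0 0 0.0015 0 0 0 1; 0 0 0 0 0 0 1; 0 0 0 0 0 0 1'
python3 -c "
from h import *
s=state();print(pose()[:2],s['contact_force'],s['gripper_width'])"
```

```text
time: 18.23
tool_pos: [0.6277, -0.2172, 0.1004]
tool_rot: [0.0, 0.667, 0.745, 0.0]
contact_force: [0.7, 0.3, -0.3]
gripper_width: 0.162
(array([ 0.62771837, -0.2171739 ,  0.100432  ]), np.float64(1.6819829139112514)) [ 0.72778235  0.2615789  -0.2585345 ] 0.16226990251663787
```

```bash
python3 -m inch '0 0 0.001 0 0 0 1; 0 0 0 0 0 0 1; 0 0 0 0 0 0 0.6; 0 0 0 0 0 0 0.6; 0 0 0 0 0 0 0.6; 0 0 0 0 0 0 0.6'
python3 -m inch '0 0 -0.010 0 0 0 0.6; 0 0 -0.020 0 0 0 0.6; 0 0 -0.020 0 0 0 0.6; 0 0 -0.020 0 0 0 0.6; 0 0 0 0 0 0 0.6'
python3 - <<'E'
from h import *
s=state();print(pose()[:2],s['contact_force'],s['gripper_width'])
im=grab_frame("wrist"); cv2.imwrite("pics/w9.png",cv2.resize(im,(800,600)))
E
```

```text
time: 18.73
tool_pos: [0.6274, -0.2171, 0.0989]
tool_rot: [-0.0, 0.667, 0.745, -0.0]
contact_force: [0.3, 0.1, 0.4]
gripper_width: 0.399
time: 19.15
tool_pos: [0.6303, -0.2184, 0.1758]
tool_rot: [0.005, 0.667, 0.745, 0.001]
contact_force: [-0.3, -0.1, 1.6]
gripper_width: 0.401
(array([ 0.63033089, -0.21835648,  0.17575181]), np.float64(1.682040247424165)) [-0.33397389 -0.12568768  1.57644804] 0.4014816351014938
```

View pics/w9.png

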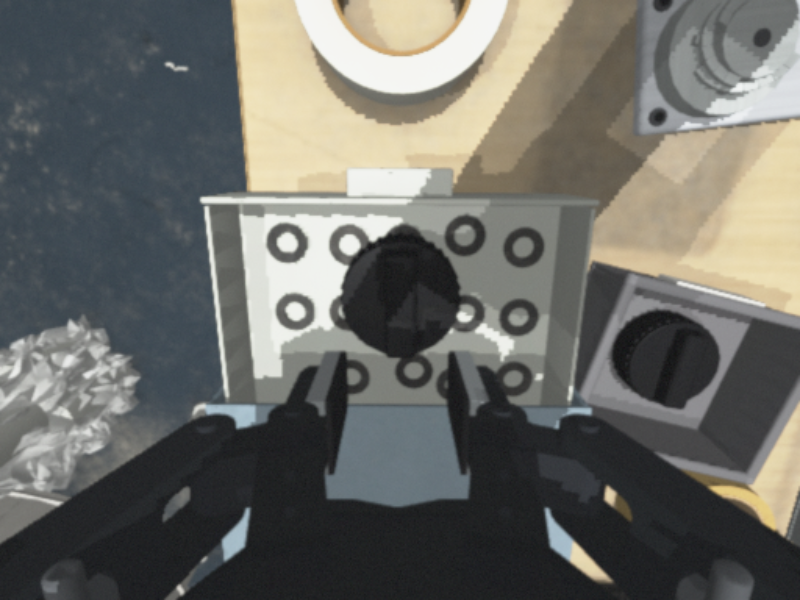

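```bash
python3 - <<'E'
from h import *
import pickle
c=pickle.load(open("w8.pkl","rb"));k=1.5625
for z in (.03,.05,.07): print(onz(c,395/k,102/k,z).round(4))
print(onz(c,395/k,130/k,0).round(4))
s=cam("scene")
# tape top far edge in scene0z ~ (500,346)
for z in (.03,.05,.07): print(onz(s,500/3+200,346/3+165,z).round(4))
print(pose()[:2])
plan([(.625,-.218,.20,1.68,2),(.53,-.228,.185,1.68,4),(.53,-.228,.085,1.68,5)],1)
E
```

```text
[ 0.5225 -0.2286  0.03  ]
[ 0.5251 -0.2283  0.05  ]
[ 0.5277 -0.2279  0.07  ]
[ 0.536  -0.2272  0.    ]
[ 0.5293 -0.2055  0.03  ]
[ 0.5143 -0.2076  0.05  ]
[ 0.4993 -0.2096  0.07  ]
(array([ 0.6294563 , -0.21799461,  0.17330331]), np.float64(1.682023568894753))
per row mm 13.5 deg -0.06
per row mm 24.2 deg 0.00
per row mm 20.0 deg 0.00
0.0002 -0.0022 -0.0133 0 0 0.001 1; 0.0002 -0.0022 -0.0133 0 0 0.001 1; 0.0001 -0.0239 0.0038 0 0 -0.000 1; 0.0001 -0.0239 0.0038 0 0 -0.000 1; 0.0001 -0.0239 0.0038 0 0 -0.000 1; 0.0001 -0.0239 0.0038 0 0 -0.000 1; 0 0 0.0200 0 0 -0.000 1; 0 0 0.0200 0 0 -0.000 1; 0 0 0.0200 0 0 -0.000 1; 0 0 0.0200 0 0 -0.000 1
0 0 0.0200 0 0 -0.000 1
```

```bash
python3 -m inch '0 -0.002 -0.013 0 0 0 1; 0 -0.002 -0.013 0 0 0 1; 0 -0.024 0.004 0 0 0 1; 0 -0.024 0.004 0 0 0 1; 0 -0.024 0.004 0 0 0 1; 0 -0.024 0.004 0 0 0 1; 0 0 0.020 0 0 0 1; 0 0 0.020 0 0 0 1; 0 0 0.020 0 0 0 1; 0 0 0.020 0 0 0 1'
python3 -m inch '0 0 0.017 0 0 0 1; 0 0 0 0 0 0 1; 0 0 0 0 0 0 1'
python3 - <<'E'
from h import *
s=state();print(pose()[:2],s['contact_force'],s['gripper_width'])
im=grab_frame("side"); cv2.imwrite("pics/d1.png",cv2.resize(im[170:310,200:400],(800,560),interpolation=cv2.INTER_CUBIC))
E
```

```text
time: 20.03
tool_pos: [0.5278, -0.2283, 0.0988]
tool_rot: [0.0, 0.667, 0.745, 0.0]
contact_force: [-1.0, -0.4, 0.6]
gripper_width: 0.0
time: 20.28
tool_pos: [0.5273, -0.2278, 0.0814]
tool_rot: [-0.001, 0.667, 0.745, -0.0]
contact_force: [-0.0, 0.2, 0.7]
gripper_width: 0.0
(array([ 0.52732867, -0.2277781 ,  0.08140059]), np.float64(1.6819284390014548)) [-0.03173897  0.22277265  0.69343485] 0.00014566189933153437
```

View pics/d1.png

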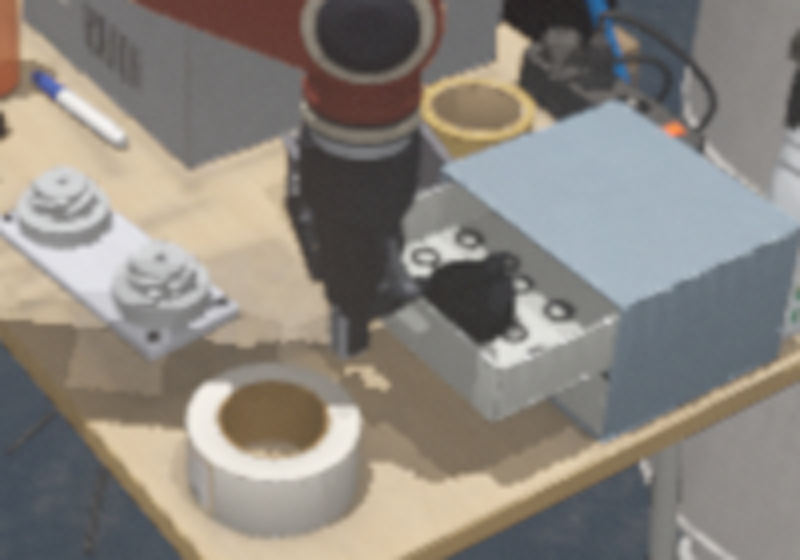

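```bash
python3 -m inch '0 0.008 0 0 0 0 1; 0 0.008 0 0 0 0 1; 0 0.008 0 0 0 0 1; 0 0.010 0 0 0 0 1; 0 0.010 0 0 0 0 1; 0 0.010 0 0 0 0 1; 0 0.010 0 0 0 0 1; 0 0.010 0 0 0 0 1; 0 0.010 0 0 0 0 1; 0 0.010 0 0 0 0 1'
python3 -m inch '0 0.008 0 0 0 0 1; 0 0.007 0 0 0 0 1; 0 0.006 0 0 0 0 1; 0 0.004 0 0 0 0 1; 0 0 0 0 0 0 1; 0 0 0 0 0 0 1'
python3 -c "
from h import *
s=state();print(pose()[:2],s['contact_force'],s['gripper_width'])"
```

```text
time: 21.17
tool_pos: [0.6227, -0.2177, 0.082]
tool_rot: [-0.0, 0.667, 0.745, -0.0]
contact_force: [-0.2, -0.7, -0.0]
gripper_width: 0.001
time: 21.67
tool_pos: [0.6466, -0.2149, 0.0822]
tool_rot: [-0.0, 0.667, 0.745, 0.0]
contact_force: [-0.1, 0.6, -0.4]
gripper_width: 0.003
(array([ 0.64659553, -0.21494098,  0.08217416]), np.float64(1.682147513674731)) [-0.12714399  0.57525983 -0.40628946] 0.002504054485916601
```

Continue in small steps until the force rises.

```bash
python3 -m inch '0 0.002 0 0 0 0 1; 0 0.002 0 0 0 0 1; 0 0 0 0 0 0 1'
python3 -m inch '0 0.002 0 0 0 0 1; 0 0.002 0 0 0 0 1; 0 0 0 0 0 0 1'
python3 -m inch '0 0.002 0 0 0 0 1; 0 0 0 0 0 0 1'
python3 - <<'E'
from h import *
for n in ("side","scene"):
    im=grab_frame(n); cv2.imwrite(f"pics/e{n}.png",cv2.resize(im[170:310,200:460] if n=="scene" else im[170:310,200:420],(800,500),interpolation=cv2.INTER_CUBIC))
E
```

```text
time: 21.92
tool_pos: [0.6505, -0.2146, 0.0823]
tool_rot: [0.0, 0.667, 0.745, 0.0]
contact_force: [-0.0, -0.2, -0.5]
gripper_width: 0.002
time: 22.17
tool_pos: [0.6513, -0.2145, 0.0821]
tool_rot: [-0.004, 0.667, 0.745, -0.003]
contact_force: [-13.0, -0.3, 7.1]
gripper_width: -0.001
time: 22.33
tool_pos: [0.6514, -0.2145, 0.0821]
tool_rot: [-0.005, 0.667, 0.745, -0.005]
contact_force: [-19.6, -0.8, 11.8]
gripper_width: -0.002
```

View pics/escene.png

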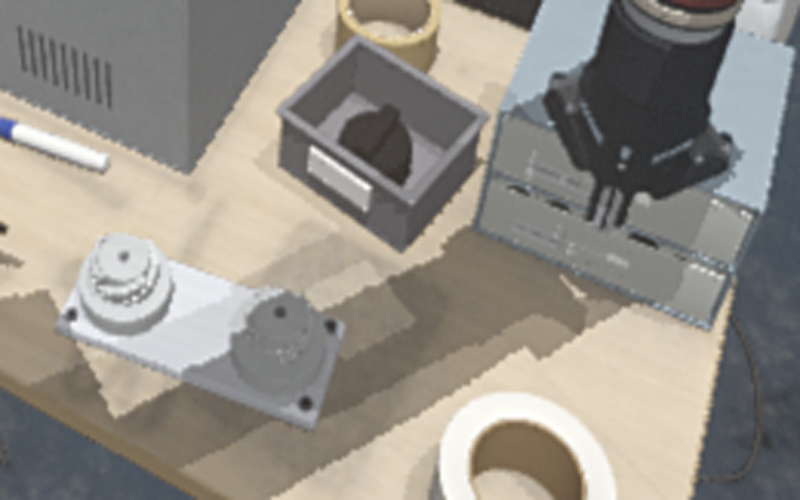

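View pics/eside.png

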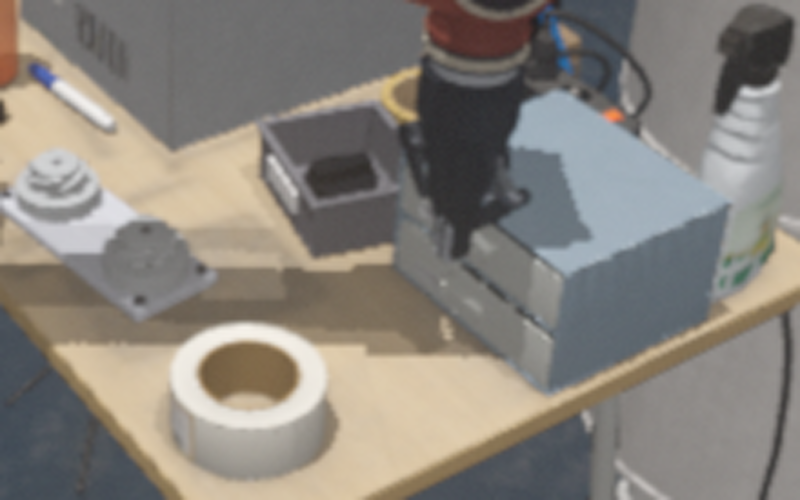

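The panel is flush in both views and the hard stop was felt at 13–20 N, so the drawer is shut. The bad cap is in the bin. I'm backing off so that the robot touches nothing.

```bash
python3 -m inch '0 -0.006 0 0 0 0 1; 0 -0.015 0 0 0 0 1; 0 -0.020 0 0 0 0 1; 0 -0.020 0 0 0 0 1; 0 -0.010 -0.020 0 0 0 1; 0 0 -0.030 0 0 0 1; 0 0 -0.030 0 0 0 1; 0 0 0 0 0 0 1; 0 0 0 0 0 0 1; 0 0 0 0 0 0 1'
python3 - <<'E'
from h import *
s=state();print(pose()[:2],s['contact_force'])
im=grab_frame("wrist"); cv2.imwrite("pics/f.png",cv2.resize(im,(800,600)))
im=grab_frame("side"); cv2.imwrite("pics/f2.png",cv2.resize(im[170:310,200:420],(800,500),interpolation=cv2.INTER_CUBIC))
E
```

```text
time: 23.27
tool_pos: [0.5859, -0.2217, 0.1621]
tool_rot: [0.0, 0.667, 0.745, 0.0]
contact_force: [0.1, 0.2, -0.6]
gripper_width: -0.0
(array([ 0.58588272, -0.22171398,  0.16213167]), np.float64(1.6820128604187385)) [ 0.06734229  0.22991181 -0.64116754]
```

View pics/f2.png

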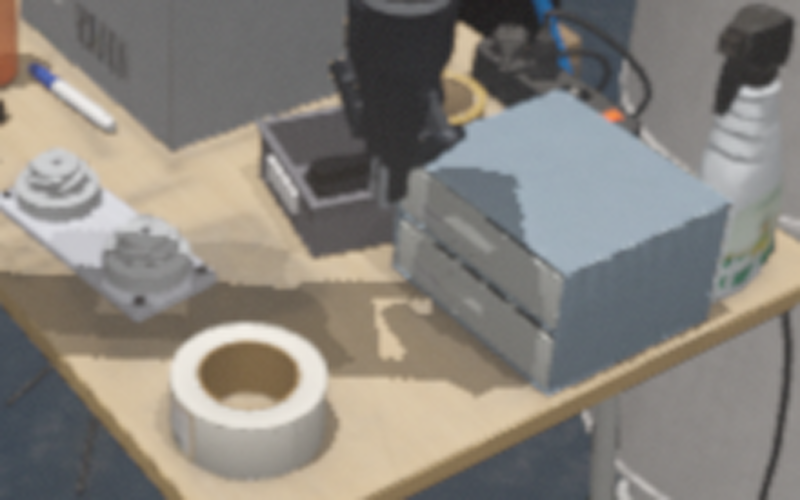

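View pics/f.png

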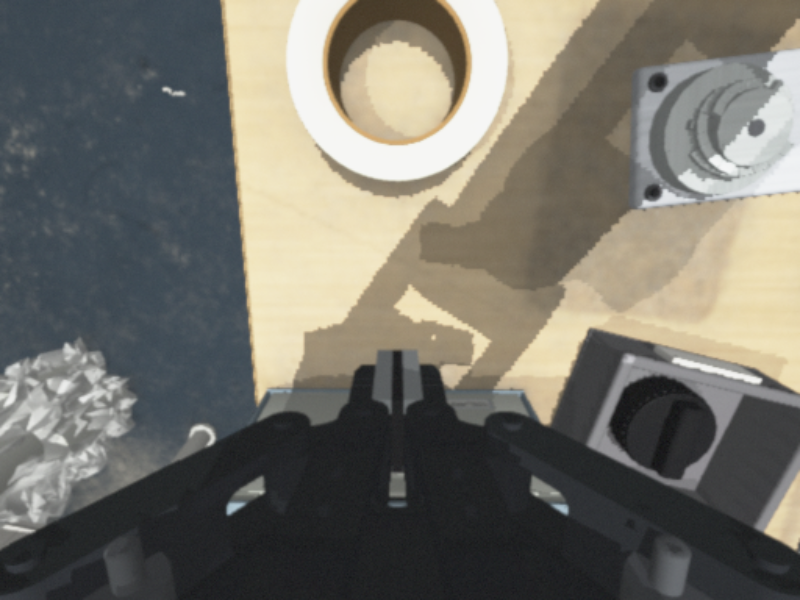

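The panel is still flush after backing off, the bad cap is at rest in the bin at (660,425), and the gripper is clear.

```bash
python3 -c "
from plant import *
print(job_done())"
```

```text
the job is handed in; nothing more can be done
None
```

The job is done and handed in at about 23 s of the 72 s allowed; no verdict was reported.

- **Bad cap:** it was on the left plug, where it hit a hard stop after about 0.4 rad. The jaws then slipped about 15° past its bar at 0.5 N m. I unscrewed it and put it in the reject bin, where it stands upright.
- **Good cap:** the one on the right plug turned about 1.0 rad to a hard stop, sinking 6.5 mm, with its bar along the gauge's x. That was after the bad cap was already in the bin. I then unscrewed it and stood it upright in the drawer.
- **Drawer:** I pushed it until the stop was felt at 13–20 N. After backing off, the side camera showed the front panel flush with the cabinet. The force reading was under 1 N, so the robot touches nothing.

**Disagreements and gaps:**
- The camera views differed by up to about 5 mm on the left plug's position; the lateral forces while turning stayed small, so the position I used was close enough.
- The good cap cannot be seen with the drawer shut. It was last seen upright just before I pushed the drawer in.

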